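Dry-fit carved ornaments on chalked drawer fronts

TASK

Lay each of the four carved ornaments flat and face up on the drawer front that carries its matching chalk outline, centred in the outline and, for the leaf and the bar, lined up with it. Set each one down rather than dropping it, let go of all of them, and leave the mallet and the wax jar where they are.

Things in the scene. Friction and masses are not known exactly. Their poses are not given: they have to be found in the camera images.
- big_rosette: Large round carved rosette of light wood: disc, diameter 64 mm, 24 mm high, brown petals and a dark central boss (up to 7 mm proud) on top; loose, 35 to 70 g, lying face up on the bench. Origin: centre of the underside; z up. Straight sides, to be gripped across the diameter at any yaw.
- small_rosette: Small round carved rosette of light wood: disc, diameter 40 mm, 24 mm high, brown petals and a dark central boss (4 mm proud) on top; loose, 17 to 35 g, lying face up. Origin: centre of the underside; z up. Straight sides, to be gripped across the diameter at any yaw.
- leaf: Carved leaf of light wood, pointed at both ends: 94 mm long (its x, tip to tip), 44 mm wide (its y), 24 mm high; the two long sides are parallel and flat over the middle 50 mm of its length; veins on top; loose, 35 to 70 g, lying face up at any yaw. Origin: centre of the underside; z up. Same after a half turn.
- fluted_bar: Narrow rectangular fluted bar of light wood: 100 mm long (its x), 26 mm wide (its y), 24 mm high, three dark lines along the top; loose, 31 to 63 g, lying face up at any yaw. Origin: centre of the underside; z up. Same after a half turn.
- big_round_panel: Dark red-brown wooden drawer front, a slab 124 (its x) x 76 (its y) x 14 mm thick, flat and fixed on the bench at any yaw, with a thin white chalk outline centred on its top. Origin: centre of the underside, 14 mm below the top; z up. Its outline is the large circle, diameter 72 mm: the place of the big rosette, whose yaw does not matter.
- small_round_panel: Dark red-brown wooden drawer front, a slab 124 (its x) x 76 (its y) x 14 mm thick, flat and fixed on the bench at any yaw, with a thin white chalk outline centred on its top. Origin: centre of the underside, 14 mm below the top; z up. Its outline is the small circle, diameter 48 mm: the place of the small rosette, whose yaw does not matter.
- leaf_panel: Dark red-brown wooden drawer front, a slab 124 (its x) x 76 (its y) x 14 mm thick, flat and fixed on the bench at any yaw, with a thin white chalk outline centred on its top. Origin: centre of the underside, 14 mm below the top; z up. Its outline is a pointed leaf (long hexagon) 106 mm along its x and 52 mm along its y: the place of the leaf, lying along the panel's x, either way round.
- bar_panel: Dark red-brown wooden drawer front, a slab 124 (its x) x 76 (its y) x 14 mm thick, flat and fixed on the bench at any yaw, with a thin white chalk outline centred on its top. Origin: centre of the underside, 14 mm below the top; z up. Its outline is a narrow rectangle 108 mm along its x and 34 mm along its y: the place of the fluted bar, lying along the panel's x, either way round.
- mallet: Carver's wooden mallet lying on the bench beyond the work, to be left alone: head a barrel 100 mm long and up to 52 mm across (its x from -40 to +60 mm), handle 24 mm thick reaching back to x = -160 mm. Origin: on the bench under the head; x along the mallet towards the head's end.
- wax_jar: Round wax jar with an orange cap, diameter 68 mm, 70 mm high, standing on the bench to the robot's left, to be left alone. Origin: centre of the underside.
Mind the look-alikes: they are no part of the job. Leave any green look-alike of the leaf alone. What is shaped like the big_rosette but blue is not meant.

How it is judged:
By the outcome, as a careful person would: the job done as asked, in the order asked, and still so for the second after the job is handed in, with the robot touching nothing.
It also fails if it takes over 104 s, if anything falls off the work surface, if the arm or the gripper's body presses on something with over 40 N, if the wrist force passes 120 N, or if a joint passes its speed limit or range.

ROBOT

A 6-joint arm with a two-finger parallel gripper is mounted at the origin on the work surface. World frame = base frame: x ahead of the robot, y to its left, z up, the work surface at z = 0. Lengths are in mm, angles in degrees, forces in N, time in s.
With the tool pointing down it reaches from about 300 to 850 mm from the base axis. Payload 4.2 kg.
Tool frame: the origin (TCP) lies at the very end of the fingers, on their centre line; the grasp point (between the pads) lies 19 mm behind it (env.grip_depth is the distance from the TCP to the grasp point, in mm); z points along the fingers, y is the line along which they close (so a half turn about z gives the same grasp; the last joint's range is limited). The gripper opens to 91 mm and grips with 3 to 60 N. Pads are 32 mm wide; open, the fingers measure 118 mm over their backs; the gripper's body (76 mm by 178 mm) begins 60 mm behind the grasp point.
Start: joints at [-74.599, 18.312, 89.639, -0, 72.044, -1.146], TCP at [163.764, -551.203, 213.976] pointing down, gripper open.
Joint ranges: [-177.97, 177.97], [-48.28, 115.42], [12.27, 149.76], [-77.06, 257.06], [2.81, 150.46], [-146.56, 146.56]. Speed limits (degrees/s): [147.25, 147.25, 180, 180, 180, 180].

INTERFACE

Orientations are given as [roll, pitch, yaw] about the fixed x, y, z axes, in that order (R = Rz(yaw) Ry(pitch) Rx(roll)).
In Python, from workcell import env, cams gives the robot as it stands.
- The arm moves only by the tool apply_moves, never from a script. Its argument "deltas" is a list of rows, each a list of 5 numbers: the shift along the tool's x, y, z in m, then the turn about the tool's z in rad, then the opening, from -1 (shut) to 1 (fully open), so that 0 is half open. In form: [[tx, ty, tz, roll, gripper], ...]. A call has 1 to 5 rows; each row is the pose to reach, as a shift and turn from the pose commanded when the call began, along the tool's axes at that moment; what a row does not reach only later rows make up. A row lasts 1/10 s, in which the tool goes at most 50 mm and 8.59 degrees, less where a joint would pass 70% of its speed; a pose out of reach is approached as far as the arm can. A call with a gripper value outside its range is refused whole. The fingers move at their own pace and stop on an object; "grip_force" is the grip in N (left out, the last holds). Time passes only in rows, so rows that repeat a pose let the fingers close. It gives the time, the measured TCP pose, the force, the opening and the grip force at its end, in the units of the state.
- env.state(): the state, without advancing time (a new reading comes with each control period).
- cams.grab_frame(name): name is "side" or "top" or "wrist"; returns the picture (400x640x3 uint8, blue, green, red); there is no depth.
- cams.get_calibration(name): a dict with "mtx" (3x3 intrinsics, pixels), "eye" and "attitude" of the camera in the world; the wrist camera has in their place "tool_from_camera" (4x4, takes a point from camera to tool coordinates, whose origin is the TCP and whose axes are the flange's). Camera axes: x right, y down, z forward; pixel columns grow to the right and rows downward; lengths in mm; the calibration is good to about 2 mm. The wrist camera is an equidistant fisheye: a pixel r from the principal point sees the ray r / f radians off the axis. A picture is of the moment at which its call begins: read the wrist's pose just before it. get_calibration takes no time and is no camera call.
- env.job_done(): hands the job in; it is judged then, once.
The state is a dict: "time_s": time; "qpos": joint angles; "qvel": joint speeds; "effort": joint torques, N m; "ee_pos": TCP position; "ee_rot": TCP orientation; "force": force on the tool from outside, world axes, zero at the start; "torque": the same for the moment, N m; "gripper_width": finger opening in mm; "gripper_force": force on a finger pad.
Only numpy, scipy, OpenCV 4.12 (cv2) and the standard library are available. Lean on these libraries where they do the work, as an engineer would, in place of code of your own. Each camera call takes 0.05 s, during which the arm holds its last target. There are 200 camera calls.

## Working session

There is one attempt and no reset: what is moved stays moved. The work goes in short steps, Python scripts to look and compute and a tool call to move; the robot and the scene stay as the last step left them, time stands still between calls to the robot, and variables do not carry over. Pictures are saved under pics/ and viewed, at most 14 in all, crops included, and the job is handed in when it is done.

Besides the shell and the picture viewer there is one more tool, called after "Request:" as a command line: name --pt "numbers of a row" for each row, then --argument value for the rest. apply_moves: Moves the arm, as the interface text tells. Its arguments: {"type":"object","properties":{"deltas":{"type":"array"},"grip_force":{"type":"number"}},"required":["deltas"]}

```bash
ls; mkdir -p pics
python3 - <<'E'
from workcell import env,cams
import cv2
for n in ("top","side"):
    im=cams.grab_frame(n); cv2.imwrite(f"pics/{n}0.png",im)
    c=cams.get_calibration(n); print(n,c)
print(cams.get_calibration("wrist")); print(env.state())
E
```

```text
pics
top {'mtx': array([[498.76332802,   0.        , 317.87495273],
       [  0.        , 498.76332802, 199.59595038],
       [  0.        ,   0.        ,   1.        ]]), 'eye': array([ 446.94646926,   -7.99765213, 1502.24544959]), 'attitude': array([-175.85129123,    0.74417025,  -90.67574761])}
side {'mtx': array([[509.17433622,   0.        , 319.47410028],
       [  0.        , 509.17433622, 209.89727289],
       [  0.        ,   0.        ,   1.        ]]), 'eye': array([ 212.16775573, 1036.64602583,  784.24705361]), 'attitude': array([-124.16827743,    1.25822713, -162.54554148])}
{'mtx': array([[309.70691629,   0.        , 314.86399857],
       [  0.        , 309.70691629, 199.89281413],
       [  0.        ,   0.        ,   1.        ]]), 'tool_from_camera': array([[ 8.19417003e-04, -9.68540017e-01, -2.48856512e-01,
         6.98418486e+01],
       [ 9.99999624e-01,  7.22598269e-04,  4.80402756e-04,
        -1.13629225e+00],
       [-2.85466008e-04, -2.48856812e-01,  9.68540245e-01,
        -1.71474338e+02],
       [ 0.00000000e+00,  0.00000000e+00,  0.00000000e+00,
         1.00000000e+00]])}
{'time_s': 0.1, 'qpos': array([-7.45989140e+01,  1.83463119e+01,  8.96991497e+01, -7.29614266e-04,
        7.20424887e+01, -1.14276072e+00]), 'qvel': array([-0.0394314 , -0.11503739, -0.18522712,  0.0851556 , -0.00119647,
        0.07387555]), 'effort': array([ 1.07976910e-03, -4.13332665e+01, -2.32509255e+01,  7.30034150e-02,
        4.21612489e-02, -4.85714611e-05]), 'ee_pos': array([ 163.64008142, -550.76053033,  213.22285159]), 'ee_rot': array([-1.79912053e+02, -1.06045801e-03,  1.65440714e+01]), 'force': array([ 0.22622018,  1.17849709, -0.8398941 ]), 'torque': array([ 0.06214718, -0.03629353, -0.0138618 ]), 'gripper_force': 0.0, 'gripper_width': 91.27242897165269}
```

View pics/top0.png

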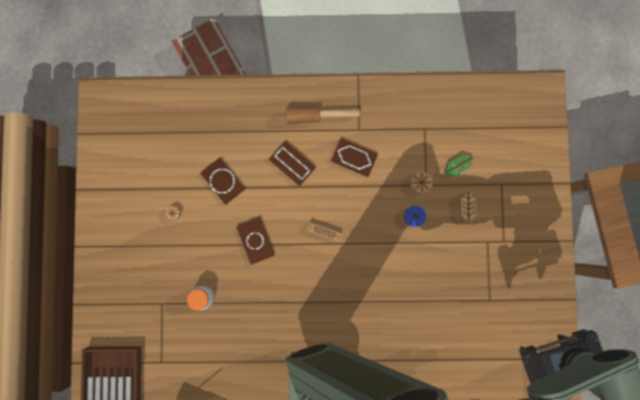

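View pics/side0.png

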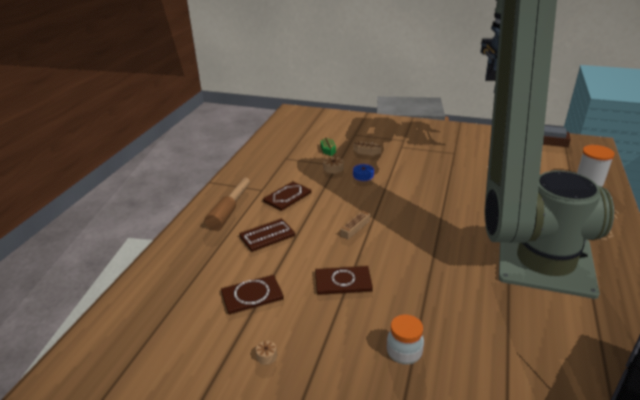

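The top picture shows the small rosette at (173,212), the bar at (325,230), the big rosette at (421,182) and the leaf at (469,207). The panels are at (222,181) large circle, (255,240) small circle, (292,162) bar and (355,156) leaf. The decoys are the blue rosette at (415,216) and the green leaf at (460,164).

```bash
cat > h.py <<'E'
import numpy as np, cv2
from scipy.spatial.transform import Rotation as Ro
from workcell import env,cams
R3=lambda a: Ro.from_euler('xyz',a,degrees=True).as_matrix()
def cam(n,st=None):
    c=cams.get_calibration(n)
    if n!="wrist": return c["mtx"],np.array(c["eye"]),R3(c["attitude"])
    T=c["tool_from_camera"]; R=R3(st["ee_rot"])
    return c["mtx"],R@T[:3,3]+st["ee_pos"],R@T[:3,:3]
def rays(n,px,c):
    K=c[0]; p=(np.atleast_2d(np.asarray(px,float))-K[:2,2])/K[0,0]
    if n=="wrist":
        r=np.linalg.norm(p,axis=1,keepdims=True)+1e-12
        d=np.hstack([p/r*np.sin(r),np.cos(r)])
    else: d=np.hstack([p,np.ones((len(p),1))])
    return d@c[2].T
def world(n,px,z,c):
    d=rays(n,px,c); t=(z-c[1][2])/d[:,2]
    return (c[1]+d*t[:,None])[:,:2]
def rect(P):
    (c,(w,h),a)=cv2.minAreaRect(P.astype(np.float32))
    if w<h: w,h,a=h,w,a+90
    return np.round([*c,w,h,(a+90)%180-90],1)
def panels(n,im,c):
    # dark red panels: outline onto z=14; chalk centre
    hsv=cv2.cvtColor(im,cv2.COLOR_BGR2HSV)
    m=((im.max(2)<100)&(im[...,2]>1.5*im[...,0])&(hsv[...,1]>110)).astype(np.uint8)
    out=[]
    for q in cv2.findContours(m,cv2.RETR_EXTERNAL,cv2.CHAIN_APPROX_NONE)[0]:
        if cv2.contourArea(q)<400: continue
        P=world(n,q[:,0,:],14,c); r=rect(P)
        if 110<r[2]<150 and 65<r[3]<100:
            f=np.zeros_like(m); cv2.drawContours(f,[cv2.convexHull(q)],-1,1,-1); f=cv2.erode(f,np.ones((3,3)))
            y,x=np.nonzero(f&(im.min(2)>95))
            W=world(n,np.c_[x,y],14,c) if len(x) else np.zeros((1,2))
            out.append((q[:,0,:].mean(0).round(),r,W.mean(0).round(1),rect(W) if len(x)>5 else None))
    return out
E
python3 - <<'E'
from h import *
for n in("top","side"):
    im=cv2.imread(f"pics/{n}0.png"); c=cam(n)
    print(n)
    for o in panels(n,im,c): print(*o)
im=cv2.imread("pics/top0.png"); c=cam("top")
for k,p in dict(sm=(173,212),bar=(325,230),big=(421,182),leaf=(469,207),blue=(415,216),green=(460,164),P1=(222,181),P2=(255,240),P3=(292,162),P4=(355,156)).items():
    print(k,world("top",p,14 if k[0]=='P' else 20,c).round(),im[p[1],p[0]])
cv2.imwrite("pics/crop.png",cv2.resize(im[130:270,150:510],None,fx=2.2,fy=2.2,interpolation=cv2.INTER_CUBIC))
E
```

```text
top
[255. 240.] [438.6 197.1 121.7  79.6  20.5] [435.5 199. ] [435.2 200.3  52.5  48.2  81.2]
side
sm [[523. 443.]] [ 67 100 134]
bar [[464. -10.]] [ 71  99 128]
big [[ 603. -298.]] [34 49 68]
leaf [[ 527. -438.]] [54 75 97]
blue [[ 502. -277.]] [38 44 62]
green [[ 656. -415.]] [54 92 84]
P1 [[615. 298.]] [34 50 85]
P2 [[437. 199.]] [35 54 89]
P3 [[670.  87.]] [35 52 87]
P4 [[ 685. -103.]] [34 51 85]
```

View pics/crop.png

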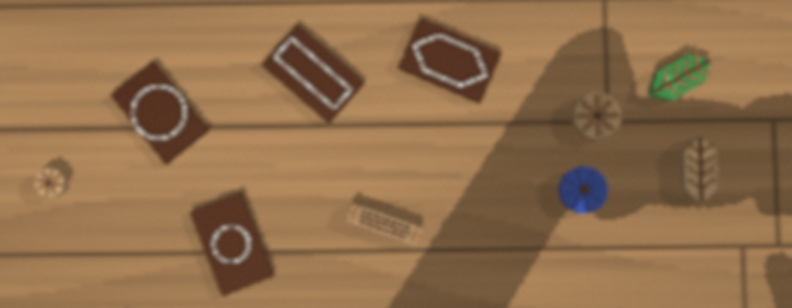

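Request:
apply_moves --pt "0.05 -0.001 0.0 0.1 1" --pt "0.1 -0.002 0.02 0.2 1" --pt "0.15 -0.003 0.03 0.288 1" --pt "0.2 -0.004 0.04 0.288 1" --pt "0.24 -0.005 0.05 0.288 1"

```text
time_s: 0.6
ee_pos: [394.2, -477.0, 163.3]
ee_rot: [-180.0, 0.0, 0.1]
force: [0.0, -0.8, 0.4]
gripper_width: 91.6
gripper_force: 0.0
```

Request:
apply_moves --pt "0.045 -0.015 0.004 0 1" --pt "0.09 -0.03 0.009 0 1" --pt "0.134 -0.04 0.013 0 1" --pt "0.134 -0.04 0.013 0 1" --pt "0.134 -0.04 0.013 0 1"

```text
time_s: 1.1
ee_pos: [526.6, -437.2, 149.8]
ee_rot: [-179.9, 0.1, 0.2]
force: [-0.5, 0.3, 0.7]
gripper_width: 91.0
gripper_force: 0.0
```

Run:
```python
from h import *
st=env.state(); im=cams.grab_frame("wrist"); cv2.imwrite("pics/w1.png",im)
np.save("w1.npy",[st["ee_pos"],st["ee_rot"]])
print(st["time_s"],st["ee_pos"],st["ee_rot"],st["qpos"])
```

```text
1.1 [ 526.64211434 -437.15301438  149.77476498] [-1.79945684e+02  1.16172954e-01  1.60189456e-01] [-4.06409226e+01  3.05730750e+01  7.91416843e+01 -3.69335666e-02
  7.04086771e+01  4.92113646e+01]
```

View pics/w1.png

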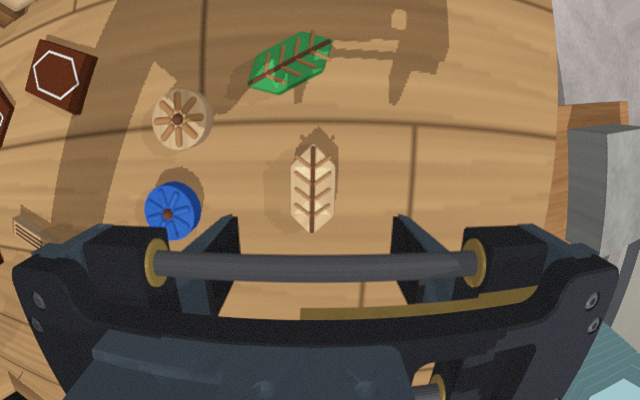

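The wrist view shows the leaf at about (313,189), with its tips at (313,145) and (312,233). The big rosette is at (179,119), the blue decoy at (172,210), the green decoy at (290,62) and the leaf panel at (61,75).

```bash
cat >> h.py <<'E'
def light(im,px,rad,thr=None):
    """light-wood object near px: low saturation compared with the bench -> hull points"""
    hsv=cv2.cvtColor(im,cv2.COLOR_BGR2HSV); s=cv2.GaussianBlur(hsv[...,1],(3,3),0)
    roi=np.zeros(s.shape,np.uint8); cv2.circle(roi,tuple(int(v) for v in px),rad,1,-1)
    if thr is None: thr,_=cv2.threshold(s[roi>0],0,255,cv2.THRESH_OTSU)
    m=((s<thr)&(roi>0)&(hsv[...,2]>90)).astype(np.uint8)
    m=cv2.morphologyEx(m,cv2.MORPH_OPEN,np.ones((3,3))); m=cv2.morphologyEx(m,cv2.MORPH_CLOSE,np.ones((9,9)))
    q=max(cv2.findContours(m,cv2.RETR_EXTERNAL,cv2.CHAIN_APPROX_NONE)[0],key=cv2.contourArea)
    return cv2.convexHull(q)[:,0,:],thr,m
def delta(st,x,y,z=None,yaw=None):
    """tool-frame move (m, rad) from measured pose"""
    d=np.array([x,y,st["ee_pos"][2] if z is None else z])-st["ee_pos"]
    a=np.radians(st["ee_rot"][2]); 
    t=[(d[0]*np.cos(a)+d[1]*np.sin(a))/1e3,(d[0]*np.sin(a)-d[1]*np.cos(a))/1e3,-d[2]/1e3]
    r=0 if yaw is None else -np.radians((yaw-st["ee_rot"][2]+90)%180-90)
    return np.round(t+[r],4)
E
python3 - <<'E'
from h import *
p,r=np.load("w1.npy"); st=dict(ee_pos=p,ee_rot=r); c=cam("wrist",st); im=cv2.imread("pics/w1.png")
hsv=cv2.cvtColor(im,cv2.COLOR_BGR2HSV); print(hsv[180,300],hsv[215,325],hsv[200,380],hsv[200,250],hsv[190,275])
v=im.copy()
for k,px,rad in(("leaf",(313,189),52),("big",(179,119),42)):
    q,t,m=light(im,px,rad); P=world("wrist",q,24,c); print(k,t,rect(P),cv2.minEnclosingCircle(P.astype(np.float32)))
    cv2.polylines(v,[q],True,(0,0,255),1)
    if k=="leaf": print(delta(st,*rect(P)[:2]))
cv2.imwrite("pics/w1v.png",cv2.resize(v[20:260,60:400],None,fx=2.2,fy=2.2))
E
```

```text
[ 17  88 209] [ 17  86 220] [ 16 116 192] [ 17 117 190] [ 17 119 174]
leaf 103.0 [ 529.4 -433.3   83.3   43.5   -0.9] ((529.3651123046875, -433.0679016113281), 41.98579025268555)
[ 0.0028 -0.0038 -0.      0.    ]
big 109.0 [ 603.1 -300.6   68.9   62.5  -86.4] ((603.4296875, -300.28057861328125), 35.341060638427734)
```

View pics/w1v.png

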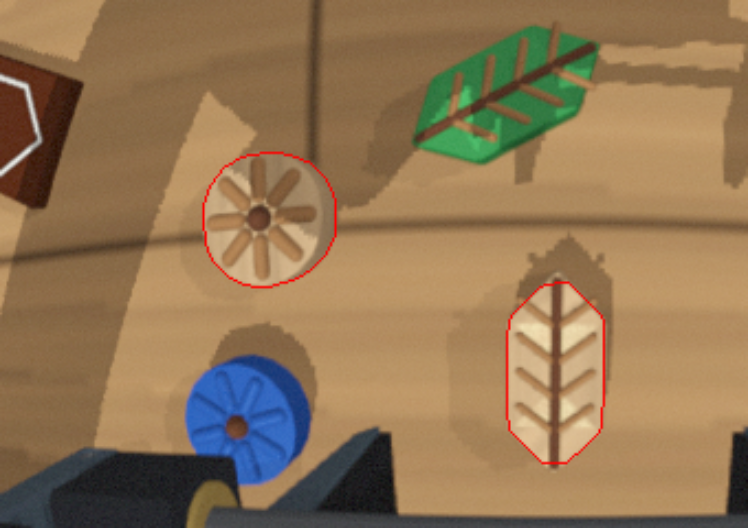

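The overlay hulls fit the leaf and the big rosette well. I'll grasp the leaf.

Request:
apply_moves --pt "0.003 -0.004 0.045 0.018 1" --pt "0.003 -0.004 0.09 0.018 1" --pt "0.003 -0.004 0.12 0.018 1" --pt "0.003 -0.004 0.138 0.018 1" --pt "0.003 -0.004 0.145 0.018 1" --grip_force 20

```text
time_s: 1.65
ee_pos: [526.5, -433.9, 3.9]
ee_rot: [-179.9, 0.2, -1.1]
force: [-0.4, -0.4, 0.3]
gripper_width: 91.2
gripper_force: 0.0
```

Request:
apply_moves --pt "0 0 0 0 0" --pt "0 0 0 0 -0.5" --pt "0 0 0 0 -1" --pt "0 0 0 0 -1" --pt "0 0 0 0 -1"

```text
time_s: 2.15
ee_pos: [529.7, -434.2, 6.9]
ee_rot: [179.9, -0.1, -1.0]
force: [-0.0, -0.3, -0.7]
gripper_width: 54.1
gripper_force: 0.0
```

Request:
apply_moves --pt "0 0 0 0 -1" --pt "0 0 -0.02 0 -1" --pt "0 0 -0.06 0 -1" --pt "0 0 -0.1 0 -1" --pt "0 0 -0.14 0 -1"

```text
time_s: 2.65
ee_pos: [529.2, -433.7, 147.2]
ee_rot: [-180.0, 0.0, -1.0]
force: [0.6, -1.4, -0.7]
gripper_width: 44.0
gripper_force: 20.0
```

Request:
apply_moves --pt "0.02 -0.04 0 -0.145 -1" --pt "0.042 -0.084 0 -0.29 -1" --pt "0.064 -0.126 0 -0.435 -1" --pt "0.086 -0.168 0 -0.58 -1" --pt "0.108 -0.211 0 -0.725 -1"

```text
time_s: 3.15
ee_pos: [641.5, -223.1, 146.0]
ee_rot: [180.0, 0.0, 40.9]
force: [0.1, -0.6, -0.1]
gripper_width: 43.8
gripper_force: 20.0
```

Request:
apply_moves --pt "0 0 0 -0.145 -1" --pt "0 0 0 -0.29 -1" --pt "0 0 0 -0.435 -1" --pt "0 0 0 -0.514 -1" --pt "0 0 0 -0.514 -1"

```text
time_s: 3.65
ee_pos: [640.9, -224.6, 145.8]
ee_rot: [-180.0, 0.0, 70.0]
force: [-0.5, -0.6, -0.6]
gripper_width: 44.0
gripper_force: 20.0
```

```bash
cat >> h.py <<'E'
def snap(name):
    st=env.state(); im=cams.grab_frame("wrist"); cv2.imwrite(f"pics/{name}.png",im)
    np.save(name+".npy",[st["ee_pos"],st["ee_rot"]])
    print(round(st["time_s"],2),st["ee_pos"].round(1),st["ee_rot"].round(1),st["gripper_width"].round(1),"j6",st["qpos"][5].round())
    return im,st,cam("wrist",st)
E
python3 - <<'E'
from h import *
im,st,c=snap("w2")
for o in panels("wrist",im,c): print(*o)
E
```

```text
Traceback (most recent call last):
  File "h.py", line 57, in snap
    print(round(st["time_s"],2),st["ee_pos"].round(1),st["ee_rot"].round(1),st["gripper_width"].round(1),"j6",st["qpos"][5].round())
                                                                            ^^^^^^^^^^^^^^^^^^^^^^^^^
AttributeError: 'float' object has no attribute 'round'
```

View pics/w2.png

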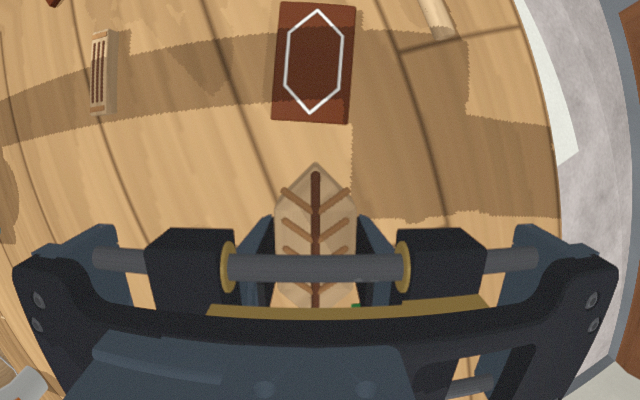

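The wrist picture shows the held leaf straight in the fingers, with its front tip at (315,163). The leaf panel's chalk outline is centred at about (314,61), and the bar is at (103,72).

```bash
sed -i 's/st\["gripper_width"\].round(1)/round(st["gripper_width"],1)/;s/st\["qpos"\]\[5\].round()/round(st["qpos"][5])/' h.py
cat >> h.py <<'E'
def chalk(im,c,px,rad=80,n="wrist"):
    """chalk outline nearest px: hull -> rect on z=14"""
    hsv=cv2.cvtColor(im,cv2.COLOR_BGR2HSV); roi=np.zeros(im.shape[:2],np.uint8); cv2.circle(roi,px,rad,1,-1)
    m=((hsv[...,1]<75)&(im.min(2)>85)&(roi>0)).astype(np.uint8); m=cv2.morphologyEx(m,cv2.MORPH_CLOSE,np.ones((3,3)))
    q=max(cv2.findContours(m,cv2.RETR_EXTERNAL,cv2.CHAIN_APPROX_NONE)[0],key=lambda k:cv2.contourArea(cv2.convexHull(k)))
    h=cv2.convexHull(q)[:,0,:]; P=world(n,h,14,c)
    f=np.zeros_like(m); cv2.drawContours(f,[h],-1,1,-1); y,x=np.nonzero(f); A=world(n,np.c_[x,y],14,c)
    return rect(P),h.min(0),h.max(0)
def load(n):
    p,r=np.load(n+".npy"); st=dict(ee_pos=p,ee_rot=r); return cv2.imread(f"pics/{n}.png"),st,cam("wrist",st)
E
python3 - <<'E'
from h import *
st=env.state(); p=np.array([st["ee_pos"],st["ee_rot"]]); np.save("w2.npy",p)
im,st,c=load("w2")
print(chalk(im,c,(314,61)))
print("tips",world("wrist",[(317.5,10),(309.5,113)],14,c).round(1))
t=world("wrist",[(315.5,163)],st["ee_pos"][2]+18,c)[0]; print("tip tool", delta(st,*t))
hsv=cv2.cvtColor(im,cv2.COLOR_BGR2HSV); print(hsv[72,92],hsv[72,107],hsv[72,125])
q,th,m=light(im,(103,72),55); print("bar",th,rect(world("wrist",q,24,c)),q.min(0),q.max(0))
E
```

```text
(array([684.4, -98.9, 109.5,  56. ,  65.5]), array([283,   8], dtype=int32), array([344, 114], dtype=int32))
tips [[ 706.3  -51.1]
 [ 662.7 -148. ]]
tip tool [ 0.0502 -0.0002 -0.      0.    ]
[ 12 133 107] [ 18  97 129] [ 17 122 148]
bar 111.0 [454.4  -1.4 132.2  73.1  68.8] [73 22] [118 126]
```

Request:
apply_moves --pt "0.035 -0.001 0.01 0.04 -1" --pt "0.075 -0.002 0.03 0.078 -1" --pt "0.11 -0.002 0.06 0.078 -1" --pt "0.133 -0.002 0.09 0.078 -1" --pt "0.133 -0.002 0.106 0.078 -1"

```text
time_s: 4.2
ee_pos: [684.0, -95.5, 37.1]
ee_rot: [-179.8, -0.0, 65.6]
force: [-0.2, 0.1, -1.2]
gripper_width: 43.9
gripper_force: 20.0
```

Request:
apply_moves --pt "0 0 0 0 -1" --pt "0 0 0 0 -1"

```text
time_s: 4.4
ee_pos: [684.8, -99.5, 40.2]
ee_rot: [180.0, 0.0, 65.5]
force: [0.3, 0.3, -0.5]
gripper_width: 43.7
gripper_force: 20.0
```

Run:
```python
from h import *
im,st,c=snap("w3"); print(chalk(im,c,(314,160),100))
cv2.imwrite("pics/w3v.png",cv2.resize(im[60:280,200:430],None,fx=2.7,fy=2.7))
```

```text
4.4 [684.8 -99.5  40.2] [180.    0.   65.5] 43.7 j6 15
(array([698.7, -67.6,  55.9,  39.7, -24.5]), array([273, 147], dtype=int32), array([357, 207], dtype=int32))
```

View pics/w3v.png

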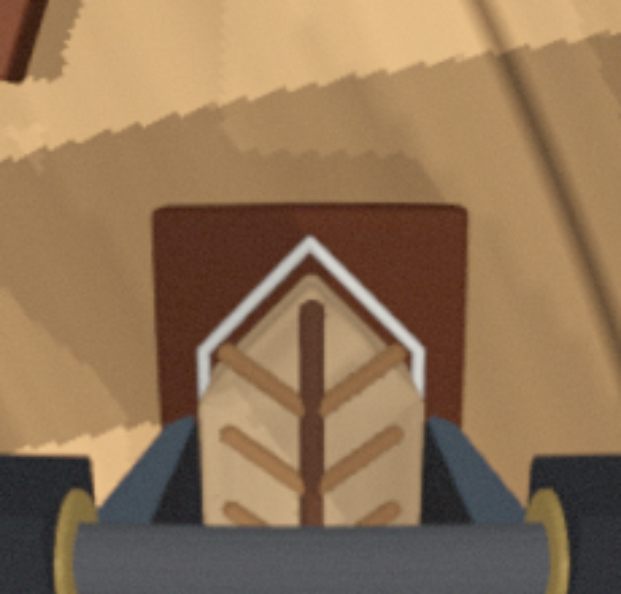

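The crop shows the leaf's axis parallel to the outline and centred sideways. The chalk tip is at (314.8,147) in the full picture and the leaf's front bottom tip is at (315.2,162).

Run:
```python
from h import *
im,st,c=load("w3")
L=lambda p:(200+p[0]/2.7,60+p[1]/2.7)
f=lambda p,z:(delta(st,*world("wrist",[L(p)],z,c)[0])[:2]*1e3).round(1)
print("chalk tip",f((310,235),14),"shoulders",f((198,348),14),f((425,348),14))
print("leaf tip bot",f((311,275),33),"top",f((312,290),57), "sides",f((203,400),57),f((419,400),57))
```

```text
chalk tip [54.6 -0.7] shoulders [ 27.3 -27.9] [27.3 27.4]
leaf tip bot [47.5 -0.4] top [47.8 -0.2] sides [ 26.4 -21.3] [26.4 20.5]
```

Request:
apply_moves --pt "0 0 0.008 0 -1" --pt "0 0 0.014 0 -1" --pt "0 0 0.018 0 -1" --pt "0 0 0.019 0 -1" --pt "0 0 0.019 0 -1"

```text
time_s: 4.95
ee_pos: [684.4, -99.5, 21.5]
ee_rot: [180.0, 0.0, 65.5]
force: [-2.0, -0.9, 3.2]
gripper_width: 43.6
gripper_force: 20.0
```

Request:
apply_moves --pt "0 0 0.0005 0 -1" --pt "0 0 0.001 0 -1" --pt "0 0 0.001 0 -1"

```text
time_s: 5.25
ee_pos: [684.4, -99.5, 21.4]
ee_rot: [180.0, 0.0, 65.5]
force: [-4.1, 0.7, 9.2]
gripper_width: 43.9
gripper_force: 20.0
```

Request:
apply_moves --pt "0 0 -0.001 0 -1" --pt "0 0 -0.001 0 -0.2" --pt "0 0 -0.001 0 0.2" --pt "0 0 -0.001 0 0.5" --pt "0 0 -0.001 0 0.5"

```text
time_s: 5.75
ee_pos: [684.5, -99.1, 20.4]
ee_rot: [-180.0, 0.0, 65.5]
force: [-0.2, -0.6, 0.2]
gripper_width: 65.0
gripper_force: 0.0
```

Request:
apply_moves --pt "0 0 -0.03 0 1" --pt "0 0 -0.07 0.14 1" --pt "-0.04 0.002 -0.11 0.28 1" --pt "-0.09 0.004 -0.12 0.42 1" --pt "-0.14 0.006 -0.12 0.56 1"

```text
time_s: 6.25
ee_pos: [635.8, -224.2, 143.8]
ee_rot: [179.7, -0.2, 33.2]
force: [0.4, -0.4, -0.4]
gripper_width: 91.2
gripper_force: 0.0
```

Request:
apply_moves --pt "-0.02 0.015 0 0.15 1" --pt "-0.04 0.03 0 0.3 1" --pt "-0.063 0.044 0 0.45 1" --pt "-0.063 0.044 0 0.6 1" --pt "-0.063 0.044 0 0.75 1"

```text
time_s: 6.75
ee_pos: [605.7, -295.5, 140.3]
ee_rot: [-180.0, 0.0, -10.0]
force: [0.1, 0.7, 0.1]
gripper_width: 91.5
gripper_force: 0.0
```

Request:
apply_moves --pt "0 0 0 0 1"

```text
time_s: 6.85
ee_pos: [606.0, -294.8, 140.4]
ee_rot: [-180.0, 0.0, -9.5]
force: [0.2, 0.8, 0.7]
gripper_width: 91.5
gripper_force: 0.0
```

Run:
```python
from h import *
im,st,c=snap("w4")
q,t,m=light(im,(314,190),50); P=world("wrist",q,24,c); ce,r=cv2.minEnclosingCircle(P.astype(np.float32)); print(t,rect(P),ce,r,q.min(0),q.max(0)); print(delta(st,*ce))
hsv=cv2.cvtColor(im,cv2.COLOR_BGR2HSV); m=((hsv[...,2]<75)).astype(np.uint8)
v=im.copy(); cv2.polylines(v,[q],True,(0,0,255),1); cv2.imwrite("pics/w4v.png",v)
```

```text
6.85 [ 606.  -294.8  140.4] [-180.     0.    -9.5] 91.5 j6 73
104.0 [ 604.5 -297.2   63.5   63.3   35.4] (605.0685424804688, -296.37738037109375) 32.69186019897461 [286 162] [350 228]
[-0.0007  0.0017 -0.      0.    ]
```

View pics/w4v.png

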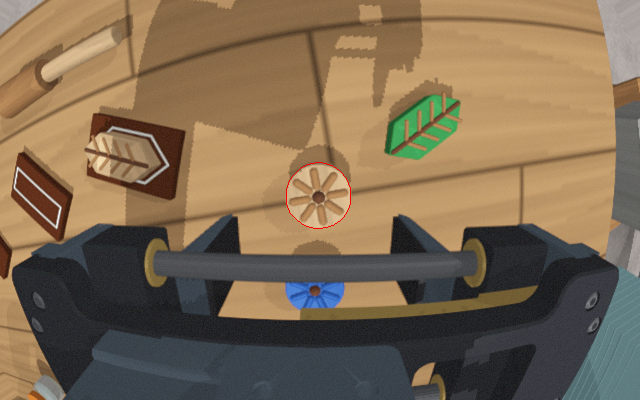

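The view shows the big rosette at (318,195) with a well-fitted circle, and green and blue clear of the fingers. The leaf's apparent offset at (125,157) is parallax from its height. Next I grasp the big rosette.

Request:
apply_moves --pt "-0.001 0.002 0.045 0 1" --pt "-0.001 0.002 0.09 0 1" --pt "-0.001 0.002 0.12 0 1" --pt "-0.001 0.002 0.132 0 1" --pt "-0.001 0.002 0.135 0 1" --grip_force 20

```text
time_s: 7.4
ee_pos: [604.4, -295.8, 4.4]
ee_rot: [-180.0, 0.1, -9.4]
force: [0.4, -0.5, 0.3]
gripper_width: 91.0
gripper_force: 0.0
```

Request:
apply_moves --pt "0 0 0 0 0.3" --pt "0 0 0 0 -0.2" --pt "0 0 0 0 -1" --pt "0 0 0 0 -1" --pt "0 0 0 0 -1"

```text
time_s: 7.9
ee_pos: [605.6, -296.8, 7.2]
ee_rot: [179.9, -0.1, -9.5]
force: [-0.7, 0.6, 4.8]
gripper_width: 63.3
gripper_force: 20.0
```

Request:
apply_moves --pt "0 0 0 0 -1" --pt "0 0 0 0 -1" --pt "0 0 -0.03 0 -1" --pt "0 0 -0.07 0 -1" --pt "0 0 -0.11 0 -1"

```text
time_s: 8.4
ee_pos: [604.2, -296.0, 116.2]
ee_rot: [-180.0, 0.1, -9.5]
force: [-0.4, -1.3, 0.4]
gripper_width: 63.6
gripper_force: 20.0
```

Request:
apply_moves --pt "-0.011 -0.035 -0.01 0 -1" --pt "-0.024 -0.08 -0.02 0 -1" --pt "-0.037 -0.125 -0.03 0 -1" --pt "-0.05 -0.17 -0.03 0 -1" --pt "-0.063 -0.215 -0.03 0 -1"

```text
time_s: 8.9
ee_pos: [577.8, -72.2, 146.1]
ee_rot: [-180.0, -0.0, -9.6]
force: [-0.6, 0.3, -0.6]
gripper_width: 63.3
gripper_force: 20.0
```

Request:
apply_moves --pt "-0.013 -0.045 0 -0.145 -1" --pt "-0.026 -0.09 0 -0.29 -1" --pt "-0.039 -0.135 0 -0.435 -1" --pt "-0.052 -0.18 0 -0.58 -1" --pt "-0.065 -0.225 0 -0.725 -1"

```text
time_s: 9.4
ee_pos: [550.7, 160.6, 145.7]
ee_rot: [180.0, 0.0, 32.4]
force: [0.4, 0.2, 0.2]
gripper_width: 63.4
gripper_force: 20.0
```

Request:
apply_moves --pt "0.012 -0.025 0 -0.145 -1" --pt "0.019 -0.05 0 -0.315 -1" --pt "0.019 -0.05 0 -0.315 -1" --pt "0.019 -0.05 0 -0.315 -1" --pt "0.019 -0.05 0 -0.315 -1"

```text
time_s: 9.9
ee_pos: [541.1, 210.3, 145.6]
ee_rot: [180.0, 0.0, 49.9]
force: [0.1, 1.0, -0.1]
gripper_width: 63.5
gripper_force: 20.0
```

Run:
```python
from h import *
im,st,c=snap("w5")
v=chalk(im,c,(314,80),70);print(v)
```

```text
9.9 [541.1 210.3 145.6] [180.    0.   49.9] 63.5 j6 60
(array([617.8, 300.2,  75.5,  74.8, -86.1]), array([278,  37], dtype=int32), array([356, 112], dtype=int32))
```

View pics/w5.png

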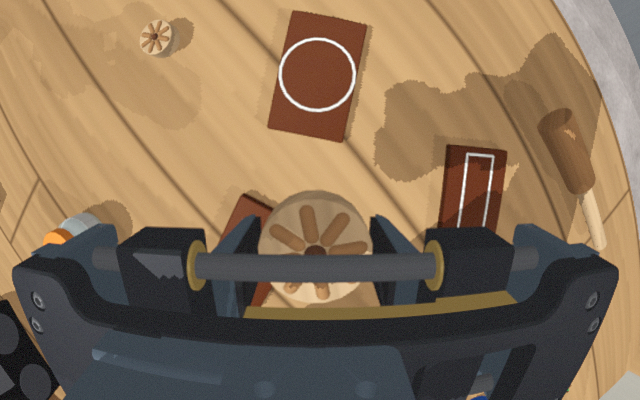

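The wrist picture shows the large-circle panel at (317,75), the held rosette at (315,250) and the small rosette at (156,38). The bar panel is at (476,190).

Request:
apply_moves --pt "0.035 0.001 0.01 0 -1" --pt "0.075 0.001 0.035 0 -1" --pt "0.105 0.001 0.07 0 -1" --pt "0.118 0.001 0.1 0 -1" --pt "0.118 0.001 0.106 0 -1"

```text
time_s: 10.45
ee_pos: [616.5, 300.1, 35.1]
ee_rot: [-179.8, 0.4, 50.0]
force: [-0.5, -1.1, -1.8]
gripper_width: 63.9
gripper_force: 20.0
```

Request:
apply_moves --pt "0 0 0 0 -1" --pt "0 0 0 0 -1"

```text
time_s: 10.65
ee_pos: [618.2, 300.2, 41.3]
ee_rot: [179.9, -0.1, 50.0]
force: [0.9, 0.3, 0.1]
gripper_width: 63.5
gripper_force: 20.0
```

Run:
```python
from h import *
im,st,c=snap("w6")
cv2.imwrite("pics/w6v.png",cv2.resize(im[60:280,200:430],None,fx=2.7,fy=2.7))
hsv=cv2.cvtColor(im,cv2.COLOR_BGR2HSV); m=((hsv[...,1]<75)&(im.min(2)>110)).astype(np.uint8); m[:100]=0; m[200:]=0; m[:,:262]=0; m[:,368:]=0
y,x=np.nonzero(m); P=world("wrist",np.c_[x,y],14,c)
T=np.array([delta(st,*p)[:2]*1e3 for p in P])
for _ in range(3):
    s=np.linalg.lstsq(np.c_[2*T,np.ones(len(T))],(T**2).sum(1),rcond=None)[0]; r=np.sqrt(s[2]+s[:2]@s[:2]); e=abs(np.hypot(*(T-s[:2]).T)-r); T=T[e<2.5*np.median(e)+.5]
print(len(T),s[:2],r,np.ptp(T,axis=0))
```

```text
10.65 [618.2 300.2  41.3] [ 1.799e+02 -1.000e-01  5.000e+01] 63.5 j6 65
508 [0.48510021 0.02720426] 35.3554358513299 [16.8 62.8]
```

View pics/w6v.png

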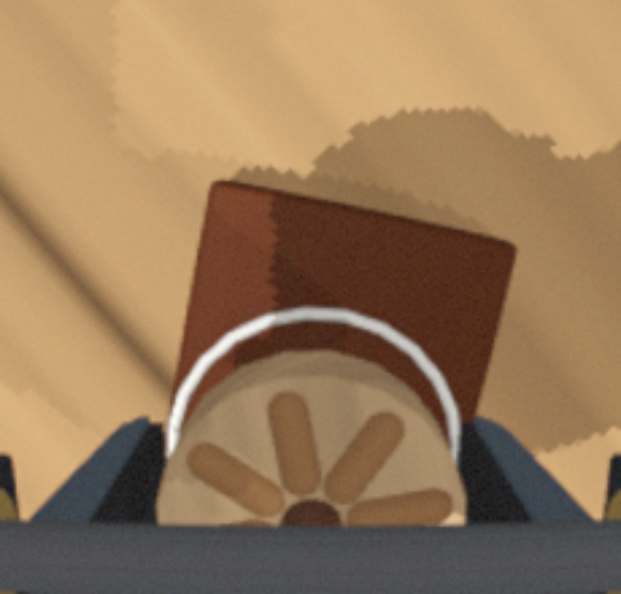

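The crop shows the rosette concentric with the chalk circle; the circle fit gives an offset of about 0.5 mm.

Request:
apply_moves --pt "0.001 0 0.008 0 -1" --pt "0.001 0 0.014 0 -1" --pt "0.001 0 0.018 0 -1" --pt "0.001 0 0.0195 0 -1" --pt "0.001 0 0.0195 0 -1"

```text
time_s: 11.2
ee_pos: [617.9, 301.6, 21.1]
ee_rot: [180.0, 0.0, 50.1]
force: [-0.6, -1.8, 5.2]
gripper_width: 63.2
gripper_force: 20.0
```

Request:
apply_moves --pt "0 0 0.0005 0 -1" --pt "0 0 0.001 0 -1" --pt "0 0 0.001 0 -1"

```text
time_s: 11.5
ee_pos: [617.9, 301.6, 21.1]
ee_rot: [180.0, 0.0, 50.1]
force: [-3.3, -3.2, 10.5]
gripper_width: 63.3
gripper_force: 20.0
```

Run:
```python
from h import *
im,st,c=load("w6")
print("rim",delta(st,*world("wrist",[(316.7,189.6)],34,c)[0]))
im,st,c=load("w5")
q,t,m=light(im,(156,38),26); P=world("wrist",q,24,c); print(t,rect(P),cv2.minEnclosingCircle(P.astype(np.float32)),q.min(0),q.max(0))
```

```text
rim [ 0.0308  0.0003 -0.      0.    ]
104.0 [525.  441.4  50.3  39.6 -64.1] ((525.2333374023438, 441.6693420410156), 25.51169204711914) [139  19] [179  57]
```

Request:
apply_moves --pt "0 0 -0.001 0 -1" --pt "0 0 -0.001 0 0.5" --pt "0 0 -0.001 0 0.8" --pt "0 0 -0.001 0 0.8" --pt "0 0 -0.001 0 0.8"

```text
time_s: 12.0
ee_pos: [618.1, 301.8, 19.8]
ee_rot: [-180.0, 0.0, 50.1]
force: [0.1, -0.4, 1.2]
gripper_width: 81.9
gripper_force: 0.0
```

Request:
apply_moves --pt "0 0 -0.03 0 0.8" --pt "0 0 -0.07 0 0.8" --pt "0 0 -0.11 0 0.8" --pt "0.012 -0.045 -0.12 0 0.8" --pt "0.024 -0.09 -0.12 0 0.8"

```text
time_s: 12.5
ee_pos: [566.2, 378.8, 143.4]
ee_rot: [179.9, -0.3, 49.9]
force: [0.2, 0.3, -0.5]
gripper_width: 82.1
gripper_force: 0.0
```

Request:
apply_moves --pt "0.012 -0.04 0 0 0.8" --pt "0.02 -0.072 0 0 0.8" --pt "0.02 -0.072 0 0 0.8" --pt "0.02 -0.072 0 0 0.5" --pt "0.02 -0.072 0 0 0.5"

```text
time_s: 13.0
ee_pos: [522.8, 438.8, 140.0]
ee_rot: [180.0, 0.0, 50.0]
force: [-0.2, -0.0, -0.3]
gripper_width: 69.8
gripper_force: 0.0
```

Run:
```python
from h import *
im,st,c=snap("w7")
q,t,m=light(im,(314,190),45); P=world("wrist",q,24,c); ce,r=cv2.minEnclosingCircle(P.astype(np.float32)); print(t,rect(P),ce,r,q.min(0),q.max(0)); print(delta(st,*ce))
v=im.copy(); cv2.polylines(v,[q],True,(0,0,255),1); cv2.imwrite("pics/w7v.png",v)
```

```text
13.0 [522.8 438.8 140. ] [180.   0.  50.] 69.8 j6 79
103.0 [523.6 447.6  40.6  38.2  28.7] (523.8028564453125, 447.0070495605469) 20.75544548034668 [290 168] [331 210]
[ 0.007  -0.0045 -0.      0.    ]
```

View pics/w7v.png

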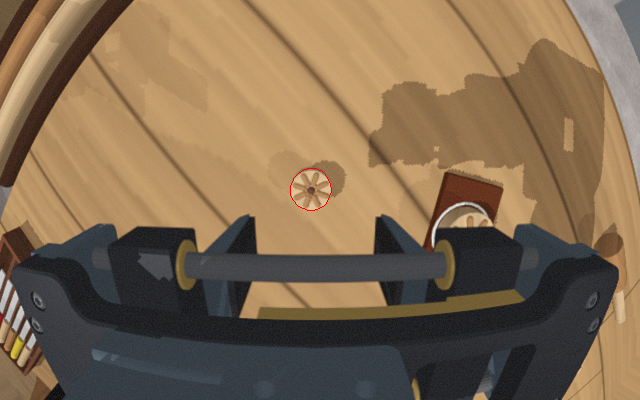

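The view shows the small rosette at (311,190) with a good fit and free space around it.

Request:
apply_moves --pt "0.007 -0.0045 0.045 0 0.5" --pt "0.007 -0.0045 0.09 0 0.5" --pt "0.007 -0.0045 0.12 0 0.5" --pt "0.007 -0.0045 0.132 0 0.5" --pt "0.007 -0.0045 0.135 0 0.5" --grip_force 15

```text
time_s: 13.55
ee_pos: [523.5, 446.6, 3.9]
ee_rot: [-180.0, 0.1, 50.0]
force: [-0.6, 0.4, -0.1]
gripper_width: 68.3
gripper_force: 0.0
```

Request:
apply_moves --pt "0 0 0 0 0.2" --pt "0 0 0 0 -0.2" --pt "0 0 0 0 -1" --pt "0 0 0 0 -1" --pt "0 0 0 0 -1"

```text
time_s: 14.05
ee_pos: [523.9, 448.3, 6.7]
ee_rot: [180.0, -0.1, 50.1]
force: [-0.2, -0.1, 3.9]
gripper_width: 39.4
gripper_force: 15.0
```

Request:
apply_moves --pt "0 0 0 0 -1" --pt "0 0 0 0 -1" --pt "0 0 -0.03 0 -1" --pt "0 0 -0.07 0 -1" --pt "0 0 -0.11 0 -1"

```text
time_s: 14.55
ee_pos: [522.6, 447.5, 115.6]
ee_rot: [-180.0, 0.1, 50.1]
force: [-0.2, -0.2, 0.3]
gripper_width: 39.8
gripper_force: 15.0
```

Request:
apply_moves --pt "-0.025 0.006 -0.01 0 -1" --pt "-0.06 0.016 -0.02 0 -1" --pt "-0.1 0.027 -0.03 0 -1" --pt "-0.14 0.04 -0.03 0 -1" --pt "-0.18 0.052 -0.03 0 -1"

```text
time_s: 15.05
ee_pos: [446.7, 275.1, 145.4]
ee_rot: [180.0, -0.0, 50.1]
force: [0.1, -0.9, -0.2]
gripper_width: 39.4
gripper_force: 15.0
```

Request:
apply_moves --pt "-0.04 0.012 0 0 -1" --pt "-0.08 0.024 0 0 -1" --pt "-0.12 0.036 0 0 -1" --pt "-0.14 0.041 0 0 -1" --pt "-0.14 0.041 0 0 -1"

```text
time_s: 15.55
ee_pos: [387.3, 140.8, 145.2]
ee_rot: [-180.0, 0.1, 49.9]
force: [0.3, -0.8, 0.0]
gripper_width: 39.5
gripper_force: 15.0
```

Request:
apply_moves --pt "0 0 0 0 -1"

```text
time_s: 15.65
ee_pos: [389.6, 143.0, 145.5]
ee_rot: [180.0, -0.1, 50.0]
force: [0.1, 0.3, 0.1]
gripper_width: 40.0
gripper_force: 15.0
```

Run:
```python
from h import *
im,st,c=snap("w8")
r=chalk(im,c,(314,115),75);print(r, delta(st,*r[0][:2]))
```

```text
15.65 [389.6 143.  145.5] [ 1.8e+02 -1.0e-01  5.0e+01] 40.0 j6 59
(array([437.3, 201.7,  51.4,  51. , -39.9]), array([288,  91], dtype=int32), array([341, 143], dtype=int32)) [ 0.0756 -0.0012 -0.      0.    ]
```

View pics/w8.png

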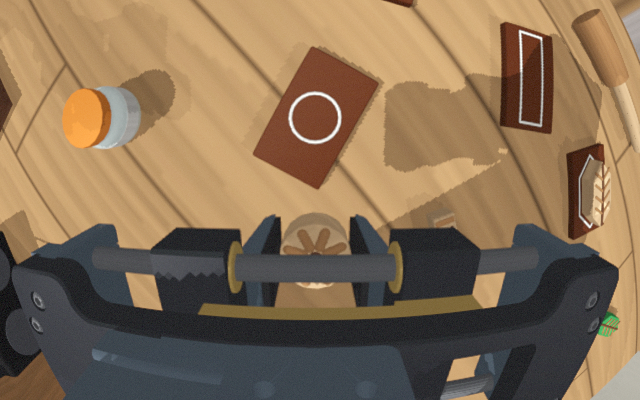

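The small-circle panel's outline is at (314,117), and the small rosette is held at (315,245). The jar at (95,117) is untouched.

Request:
apply_moves --pt "0.025 -0.001 0.015 0 -1" --pt "0.055 -0.001 0.045 0 -1" --pt "0.07 -0.001 0.08 0 -1" --pt "0.0755 -0.001 0.1 0 -1" --pt "0.0755 -0.001 0.106 0 -1"

```text
time_s: 16.2
ee_pos: [436.5, 202.6, 36.7]
ee_rot: [-179.9, 0.2, 50.2]
force: [0.1, -0.4, -0.1]
gripper_width: 39.5
gripper_force: 15.0
```

Request:
apply_moves --pt "0 0 0 0 -1" --pt "0 0 0 0 -1"

```text
time_s: 16.4
ee_pos: [437.4, 201.8, 39.9]
ee_rot: [180.0, -0.1, 50.1]
force: [0.1, 0.8, -0.7]
gripper_width: 39.4
gripper_force: 15.0
```

Run:
```python
from h import *
im,st,c=snap("w9")
hsv=cv2.cvtColor(im,cv2.COLOR_BGR2HSV); m=((hsv[...,1]<75)&(im.min(2)>110)).astype(np.uint8); m[:150]=0; m[215:]=0; m[:,:275]=0; m[:,355:]=0
y,x=np.nonzero(m); P=world("wrist",np.c_[x,y],14,c)
T=np.array([delta(st,*p)[:2]*1e3 for p in P])
for _ in range(4):
    s=np.linalg.lstsq(np.c_[2*T,np.ones(len(T))],(T**2).sum(1),rcond=None)[0]; r=np.sqrt(s[2]+s[:2]@s[:2]); e=abs(np.hypot(*(T-s[:2]).T)-r); T=T[e<2.5*np.median(e)+.5]
print(len(T),s[:2],r,T.min(0),T.max(0))
```

```text
16.4 [437.4 201.8  39.9] [ 1.80e+02 -1.00e-01  5.01e+01] 39.4 j6 63
375 [-0.18515736  0.19592799] 23.63232456934398 [ 10.  -22.8] [24.4 22.7]
```

Request:
apply_moves --pt "0 0 0.008 0 -1" --pt "0 0 0.014 0 -1" --pt "0 0 0.0175 0 -1" --pt "0 0 0.019 0 -1" --pt "0 0 0.0195 0 -1"

```text
time_s: 16.95
ee_pos: [436.5, 201.0, 20.5]
ee_rot: [-180.0, 0.1, 50.1]
force: [-3.2, -1.8, 13.7]
gripper_width: 39.5
gripper_force: 15.0
```

Request:
apply_moves --pt "0 0 0 0 -1" --pt "0 0 0 0 -1"

```text
time_s: 17.15
ee_pos: [436.5, 201.0, 20.6]
ee_rot: [-180.0, 0.0, 50.1]
force: [-2.8, -1.2, 9.2]
gripper_width: 39.4
gripper_force: 15.0
```

Request:
apply_moves --pt "0.001 0 -0.001 0 -1" --pt "0.001 0 -0.001 0 0.3" --pt "0.001 0 -0.001 0 0.4" --pt "0.001 0 -0.001 0 0.4" --pt "0.001 0 -0.001 0 0.4"

```text
time_s: 17.65
ee_pos: [437.4, 202.0, 20.6]
ee_rot: [-180.0, 0.0, 50.1]
force: [0.5, -0.6, -0.0]
gripper_width: 63.7
gripper_force: 0.0
```

Request:
apply_moves --pt "0 0 -0.03 0 0.4" --pt "0 0 -0.07 0 0.4" --pt "0 0 -0.11 -0.13 0.4" --pt "-0.03 0.032 -0.12 -0.26 0.4" --pt "-0.06 0.064 -0.12 -0.384 0.4"

```text
time_s: 18.15
ee_pos: [449.7, 115.1, 143.1]
ee_rot: [179.7, -0.2, 72.6]
force: [0.6, -0.2, -0.4]
gripper_width: 63.9
gripper_force: 0.0
```

Run:
```python
from h import *
st=env.state(); print(st["ee_pos"],st["ee_rot"],delta(st,464,-10,142,72))
```

```text
[449.74592413 115.1215515  143.11360772] [ 1.79700213e+02 -1.61009893e-01  7.25593987e+01] [-0.1151  0.0511  0.0011  0.0098]
```

Request:
apply_moves --pt "-0.04 0.018 0 0 0.4" --pt "-0.08 0.036 0 0 0.4" --pt "-0.115 0.051 0 0 0.4" --pt "-0.115 0.051 0 0 0.4" --pt "-0.115 0.051 0 0 0.4"

```text
time_s: 18.65
ee_pos: [461.0, -10.6, 140.6]
ee_rot: [-180.0, -0.0, 71.9]
force: [-0.2, -0.3, 0.4]
gripper_width: 63.8
gripper_force: 0.0
```

Request:
apply_moves --pt "0 0 0 0 0.4"

```text
time_s: 18.75
ee_pos: [460.9, -9.4, 140.6]
ee_rot: [-180.0, -0.0, 72.1]
force: [0.1, 0.1, 0.2]
gripper_width: 64.1
gripper_force: 0.0
```

Run:
```python
from h import *
im,st,c=snap("w10")
q,t,m=light(im,(314,190),60); P=world("wrist",q,24,c); r=rect(P); print(t,r,q.min(0),q.max(0)); print(delta(st,*r[:2],5,r[4]))
v=im.copy(); cv2.polylines(v,[q],True,(0,0,255),1); cv2.imwrite("pics/w10v.png",v)
```

```text
18.75 [460.9  -9.4 140.6] [-180.    -0.    72.1] 64.1 j6 15
111.0 [470.2 -17.6 109.8  82.8  51.8] [272 139] [363 249]
[-0.005   0.0113  0.1356  0.3543]
```

View pics/w10v.png

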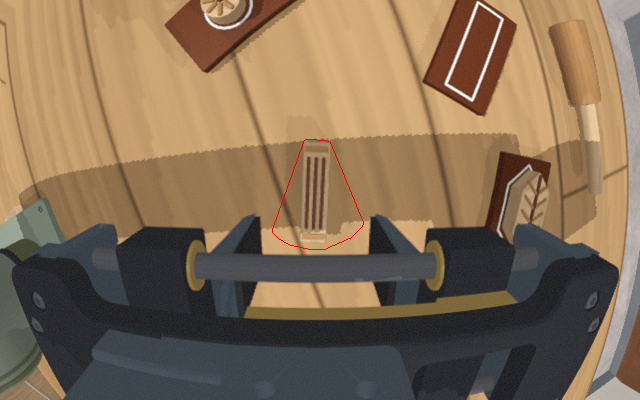

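The bar spans x 302–330 and y 141–242, with the hull polluted by a lit bench patch. I'll use its three dark lines, which are centred on its top face.

Run:
```python
from h import *
im,st,c=load("w10")
g=im[...,2].astype(int); roi=np.zeros(g.shape,bool); roi[135:248,300:334]=1
print(g[145:245:6,315].tolist()); print(g[190,296:338].tolist()); print(g[134:160,311].tolist()); print(g[228:252,311].tolist())
for thr in(85,95,105):
    m=(roi&(g<thr)).astype(np.uint8); n,l,s,_=cv2.connectedComponentsWithStats(m)
    k=[i for i in range(1,n) if s[i,3]>50]; print(thr,s[k].tolist())
    y,x=np.nonzero(np.isin(l,k)); r=rect(world("wrist",np.c_[x,y],24,c)); print(r,delta(st,*r[:2],5,r[4]))
hs=cv2.cvtColor(im,cv2.COLOR_BGR2HSV)[...,1]
m=(roi&(hs<104)).astype(np.uint8); y,x=np.nonzero(m); print(x.min(),x.max(),y.min(),y.max(),hs[190,296:338].tolist())
```

```text
[162, 150, 128, 95, 89, 90, 93, 96, 95, 96, 106, 118, 130, 142, 154, 199, 208]
[139, 140, 138, 134, 135, 135, 150, 171, 171, 146, 104, 92, 96, 144, 167, 173, 159, 110, 91, 96, 120, 149, 163, 163, 132, 97, 94, 110, 150, 172, 177, 170, 156, 151, 154, 151, 153, 152, 151, 153, 151, 148]
[193, 192, 193, 193, 192, 167, 138, 134, 151, 162, 161, 159, 150, 150, 151, 147, 148, 151, 160, 172, 172, 171, 171, 166, 157, 159]
[153, 155, 164, 166, 198, 198, 187, 200, 200, 198, 197, 201, 211, 205, 203, 204, 206, 204, 208, 204, 205, 206, 206, 208]
85 []
[0. 0. 0. 0. 0.] [-0.1328 -0.4415  0.1356  1.2584]
95 []
[0. 0. 0. 0. 0.] [-0.1328 -0.4415  0.1356  1.2584]
105 [[305, 157, 5, 71, 169], [312, 158, 5, 71, 166], [319, 158, 6, 71, 161]]
[460.7  -6.2  69.7  16.5  69.6] [ 0.003  -0.0012  0.1356  0.0436]
300 330 140 242 [117, 120, 120, 126, 121, 111, 99, 89, 92, 101, 135, 133, 133, 106, 93, 93, 96, 121, 151, 138, 119, 98, 97, 97, 104, 134, 141, 116, 102, 95, 92, 95, 101, 122, 114, 117, 118, 117, 125, 115, 120, 121]
```

Request:
apply_moves --pt "0.001 -0.001 0.045 0.035 0.4" --pt "0.001 -0.001 0.09 0.035 0.4" --pt "0.001 -0.001 0.12 0.035 0.4" --pt "0.001 -0.001 0.132 0.035 0.4" --pt "0.001 -0.001 0.135 0.035 0.4" --grip_force 20

```text
time_s: 19.3
ee_pos: [459.2, -7.6, 4.1]
ee_rot: [-179.8, 0.1, 70.2]
force: [0.4, -0.3, -0.3]
gripper_width: 64.1
gripper_force: 0.0
```

Request:
apply_moves --pt "0 0 0 0 0" --pt "0 0 0 0 -0.3" --pt "0 0 0 0 -1" --pt "0 0 0 0 -1" --pt "0 0 0 0 -1"

```text
time_s: 19.8
ee_pos: [460.9, -8.9, 6.3]
ee_rot: [179.9, -0.0, 70.1]
force: [0.1, 0.3, -0.0]
gripper_width: 27.1
gripper_force: 0.2
```

Request:
apply_moves --pt "0 0 0 0 -1" --pt "0 0 0 0 -1" --pt "0 0 0 0 -1"

```text
time_s: 20.1
ee_pos: [460.8, -8.9, 6.2]
ee_rot: [180.0, -0.0, 70.1]
force: [-0.7, 0.6, 7.0]
gripper_width: 25.8
gripper_force: 20.0
```

Request:
apply_moves --pt "0 0 -0.02 0 -1" --pt "0 0 -0.06 0 -1" --pt "0 0 -0.1 0 -1" --pt "0 0 -0.14 0 -1" --pt "0 0 -0.14 0 -1"

```text
time_s: 20.6
ee_pos: [464.1, -9.1, 150.6]
ee_rot: [179.4, -0.2, 70.1]
force: [0.6, 0.1, -1.6]
gripper_width: 25.7
gripper_force: 20.0
```

Run:
```python
from h import *
im,st,c=load("w10")
print("panel from w10",chalk(im,c,(473,52),60))
st=env.state();print(st["ee_pos"],st["ee_rot"],st["gripper_width"])
a=np.radians(47); print(delta(st,670-100*np.cos(a),87-100*np.sin(a),145,47))
```

```text
panel from w10 (array([669.4,  89.4, 113.8,  38.6,  48.6]), array([444,   0], dtype=int32), array([503, 101], dtype=int32))
[464.11582809  -9.06868497 150.62156362] [179.37377112  -0.19320586  70.05297338] 25.74488692187864
[0.0685 0.1216 0.0056 0.4024]
```

Request:
apply_moves --pt "0.015 0.025 0 0.08 -1" --pt "0.033 0.06 0.003 0.2 -1" --pt "0.053 0.095 0.005 0.32 -1" --pt "0.069 0.122 0.005 0.4 -1" --pt "0.069 0.122 0.005 0.4 -1"

```text
time_s: 21.1
ee_pos: [602.0, 15.0, 138.9]
ee_rot: [180.0, -0.0, 47.1]
force: [-1.0, 0.0, -0.5]
gripper_width: 26.0
gripper_force: 20.0
```

Request:
apply_moves --pt "0 0 0 0 -1" --pt "0 0 0 0 -1"

```text
time_s: 21.3
ee_pos: [597.2, 14.2, 139.8]
ee_rot: [-179.9, 0.1, 47.2]
force: [-0.3, 0.3, 0.0]
gripper_width: 26.2
gripper_force: 20.0
```

Run:
```python
from h import *
im,st,c=snap("w11")
r=chalk(im,c,(314,85),75);print(r, delta(st,*r[0][:2],40,r[0][4]))
```

```text
21.3 [597.2  14.2 139.8] [-1.799e+02  1.000e-01  4.720e+01] 26.2 j6 43
(array([668.7,  88.7, 112.3,  38.3,  48.3]), array([297,  32], dtype=int32), array([339, 146], dtype=int32)) [ 0.1032  0.0018  0.0998 -0.0198]
```

Request:
apply_moves --pt "0.03 0.001 0.01 -0.02 -1" --pt "0.065 0.002 0.04 -0.02 -1" --pt "0.09 0.002 0.07 -0.02 -1" --pt "0.103 0.002 0.093 -0.02 -1" --pt "0.103 0.002 0.1 -0.02 -1"

```text
time_s: 21.85
ee_pos: [668.6, 89.3, 37.9]
ee_rot: [-179.8, 0.2, 48.4]
force: [-0.6, -1.0, -0.0]
gripper_width: 25.8
gripper_force: 20.0
```

Request:
apply_moves --pt "0 0 0 0 -1" --pt "0 0 0 0 -1"

```text
time_s: 22.05
ee_pos: [670.1, 87.7, 42.2]
ee_rot: [179.9, -0.0, 48.3]
force: [-0.2, -0.0, 0.3]
gripper_width: 25.8
gripper_force: 20.0
```

Run:
```python
from h import *
im,st,c=snap("w12")
cv2.imwrite("pics/w12v.png",cv2.resize(im[120:240,250:380],None,fx=5,fy=5,interpolation=cv2.INTER_CUBIC))
```

```text
22.05 [670.1  87.7  42.2] [179.9  -0.   48.3] 25.8 j6 48
```

View pics/w12v.png

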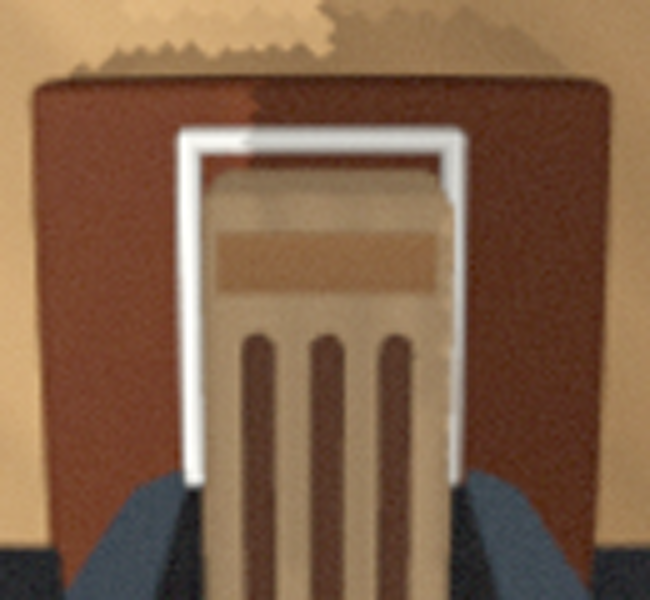

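The crop shows the bar parallel to the outline, offset slightly to the right: chalk outer edges at crop x 177 and 467, bar sides at 205 and 452. I'll compute the offset.

Run:
```python
from h import *
im,st,c=load("w12")
f=lambda x,y,z:(delta(st,*world("wrist",[(250+x/5,120+y/5)],z,c)[0])[:2]*1e3).round(1)
b=42.2-6.5
print("chalk",f(177,130,14),f(467,130,14),f(185,480,14),f(462,480,14))
print("bar bottom front",f(212,172,b),f(445,172,b),"top",f(203,230,b+24),f(452,230,b+24),f(203,590,b+24),f(448,590,b+24))
```

```text
chalk [ 55.  -19.8] [55.  17.6] [  7.8 -19.7] [ 7.9 17.9]
bar bottom front [ 51.8 -13.8] [51.8 13.1] top [ 48.4 -13. ] [48.4 12. ] [  9.8 -13.8] [ 9.8 12.4]
```

Request:
apply_moves --pt "-0.0015 -0.0005 0.009 0 -1" --pt "-0.0015 -0.0005 0.016 0 -1" --pt "-0.0015 -0.0005 0.0195 0 -1" --pt "-0.0015 -0.0005 0.021 0 -1" --pt "-0.0015 -0.0005 0.0215 0 -1"

```text
time_s: 22.6
ee_pos: [668.3, 87.4, 20.2]
ee_rot: [-180.0, 0.1, 48.3]
force: [-4.2, -1.3, 9.4]
gripper_width: 25.5
gripper_force: 20.0
```

Request:
apply_moves --pt "0 0 0 0 -1" --pt "0 0 0.0005 0 -1" --pt "0 0 0.0005 0 -1"

```text
time_s: 22.9
ee_pos: [668.4, 87.4, 20.2]
ee_rot: [-180.0, 0.0, 48.3]
force: [-3.6, -1.1, 7.8]
gripper_width: 25.8
gripper_force: 20.0
```

Request:
apply_moves --pt "0 0 -0.001 0 -1" --pt "0 0 -0.001 0 0" --pt "0 0 -0.001 0 0.2" --pt "0 0 -0.001 0 0.2" --pt "0 0 -0.001 0 0.2"

```text
time_s: 23.4
ee_pos: [668.9, 87.7, 19.4]
ee_rot: [-180.0, 0.0, 48.3]
force: [-0.5, 0.1, 0.0]
gripper_width: 53.7
gripper_force: 0.0
```

Request:
apply_moves --pt "0 0 -0.03 0 0.2" --pt "0 0 -0.07 0 0.2" --pt "0 0 -0.11 0 0.2" --pt "-0.04 0 -0.14 0 0.2" --pt "-0.05 0 -0.14 0 0.2"

```text
time_s: 23.9
ee_pos: [636.5, 48.8, 164.9]
ee_rot: [179.6, -0.3, 48.2]
force: [0.1, 0.7, -0.1]
gripper_width: 54.6
gripper_force: 0.0
```

Request:
apply_moves --pt "0 0 0 0 0.2" --pt "0 0 0 0 0.2"

```text
time_s: 24.1
ee_pos: [635.2, 50.6, 158.3]
ee_rot: [-179.9, 0.1, 48.3]
force: [-0.3, 0.4, 0.5]
gripper_width: 54.6
gripper_force: 0.0
```

```bash
cat >> h.py <<'E'
def check(im,st,c,px,rad,name,n="wrist"):
    hsv=cv2.cvtColor(im,cv2.COLOR_BGR2HSV)
    roi=np.zeros(im.shape[:2],np.uint8); cv2.circle(roi,px,rad,1,-1)
    ch=((hsv[...,1]<70)&(im.min(2)>85)&(roi>0)).astype(np.uint8); y,x=np.nonzero(cv2.morphologyEx(ch,cv2.MORPH_OPEN,np.ones((2,2))))
    w=((hsv[...,1]>78)&(hsv[...,1]<112)&(hsv[...,2]>95)&(roi>0)).astype(np.uint8); w=cv2.morphologyEx(w,cv2.MORPH_OPEN,np.ones((3,3)))
    nn,l,s,_=cv2.connectedComponentsWithStats(cv2.morphologyEx(w,cv2.MORPH_CLOSE,np.ones((7,7)))); k=1+np.argmax(s[1:,4]); yy,xx=np.nonzero(l==k)
    print(name,"chalk",rect(world(n,np.c_[x,y],14,c)),"wood@38",rect(world(n,np.c_[xx,yy],38,c)),[xx.min(),xx.max(),yy.min(),yy.max()])
def px(P,c,n="wrist"):
    d=c[2].T@(np.array(P)-c[1]); 
    if n!="wrist": return tuple(int(v) for v in (c[0]@(d/d[2]))[:2])
    r=np.arctan2(np.hypot(d[0],d[1]),d[2])*c[0][0,0]/np.hypot(d[0],d[1]); return int(c[0][0,2]+d[0]*r),int(c[0][1,2]+d[1]*r)
E
python3 - <<'E'
from h import *
im,st,c=snap("w13")
p=px((669,88,25),c); print(p); check(im,st,c,p,58,"bar"); p=px((684,-99,25),c); print(p); check(im,st,c,p,50,"leaf")
E
```

```text
24.1 [635.2  50.6 158.3] [-1.799e+02  1.000e-01  4.830e+01] 54.6 j6 45
(316, 142)
bar chalk [668.4  87.2 111.9  38.1  48.7] wood@38 [669.6  90.7  97.3  26.4  48.6] [np.int64(301), np.int64(329), np.int64(89), np.int64(191)]
(434, 260)
leaf chalk [694.1 -64.7  52.   29.1  -6.5] wood@38 [702.7 -50.4  13.1   6.6 -42.9] [np.int64(423), np.int64(434), np.int64(221), np.int64(227)]
```

Run:
```python
from h import *
im,st,c=load("w13")
# rectify the panel's z=38 plane and z=14 plane profile along the axis
a=np.radians(48.5); C=np.array([668.4,87.2]); u=np.array([np.cos(a),np.sin(a)]); v=np.array([-u[1],u[0]])
def prof(z,ax,other,offs,rng):
    out=[]
    for s in rng:
        w=[im[px((*(C+ax*s+other*o),z),c)[::-1]].mean() for o in offs]; out.append(int(np.mean(w)))
    return out
R=np.arange(-62,63,1)
for nm,z in(("top38",38),("chalk14",14)):
    p=prof(z,u,v,[-3,-1,1,3],R); print(nm,"long",list(zip(R[:20].tolist(),p[:20])),list(zip(R[-20:].tolist(),p[-20:])))
R=np.arange(-26,27,1)
for nm,z in(("top38",38),("chalk14",14)):
    p=prof(z,v,u,[-44,-42,42,43],R); print(nm,"lat",list(zip(R.tolist(),p)))
```

```text
top38 long [(-62, 130), (-61, 132), (-60, 130), (-59, 130), (-58, 131), (-57, 131), (-56, 130), (-55, 111), (-54, 59), (-53, 51), (-52, 48), (-51, 51), (-50, 84), (-49, 155), (-48, 201), (-47, 177), (-46, 174), (-45, 175), (-44, 167), (-43, 154)] [(43, 157), (44, 152), (45, 153), (46, 155), (47, 155), (48, 157), (49, 172), (50, 185), (51, 182), (52, 166), (53, 164), (54, 123), (55, 70), (56, 79), (57, 81), (58, 72), (59, 72), (60, 118), (61, 144), (62, 156)]
chalk14 long [(-62, 130), (-61, 111), (-60, 59), (-59, 51), (-58, 48), (-57, 51), (-56, 84), (-55, 84), (-54, 155), (-53, 201), (-52, 177), (-51, 174), (-50, 175), (-49, 167), (-48, 154), (-47, 153), (-46, 156), (-45, 155), (-44, 150), (-43, 154)] [(43, 189), (44, 180), (45, 157), (46, 152), (47, 153), (48, 155), (49, 155), (50, 157), (51, 172), (52, 185), (53, 182), (54, 166), (55, 164), (56, 162), (57, 84), (58, 70), (59, 79), (60, 81), (61, 72), (62, 72)]
top38 lat [(-26, 64), (-25, 58), (-24, 55), (-23, 55), (-22, 54), (-21, 56), (-20, 57), (-19, 56), (-18, 61), (-17, 124), (-16, 198), (-15, 192), (-14, 136), (-13, 83), (-12,
[... 294 characters left out ...]
, (16, 235), (17, 217), (18, 111), (19, 75), (20, 74), (21, 79), (22, 79), (23, 76), (24, 76), (25, 78), (26, 79)]
chalk14 lat [(-26, 57), (-25, 55), (-24, 56), (-23, 58), (-22, 55), (-21, 57), (-20, 51), (-19, 83), (-18, 178), (-17, 201), (-16, 173), (-15, 94), (-14, 87), (-13, 125), (-12, 172), (-11, 182), (-10, 181), (-9, 184), (-8, 184), (-7, 176), (-6, 178), (-5, 179), (-4, 175), (-3, 175), (-2, 175), (-1, 178), (0, 178), (1, 178), (2, 180), (3, 179), (4, 180), (5, 182), (6, 183), (7, 180), (8, 176), (9, 183), (10, 184), (11, 186), (12, 183), (13, 183), (14, 170), (15, 102), (16, 141), (17, 231), (18, 228), (19, 176), (20, 90), (21, 76), (22, 76), (23, 75), (24, 78), (25, 78), (26, 78)]
```

Run:
```python
from h import *
for n,nm,P,rad in(("w4","leaf",(684,-99,38),50),("w10","leaf",(684,-99,38),48),("w13","big",(618,301,38),45),("w10","small",(437,202,38),36),("w13","small",(437,202,38),36)):
    im,st,c=load(n); p=px(P,c); print(n,p,end=" ")
    try: check(im,st,c,p,rad,nm)
    except Exception as e: print(e)
t=cams.grab_frame("top"); c=cam("top")
for nm,P in(("leaf",(684.4,-99,38)),("big",(617.9,301,38)),("small",(437,201.5,38)),("bar",(669,88,38))): check(t,None,c,px(P,c,"top"),22,nm+" top","top")
```

```text
w4 (115, 157) leaf chalk [ 683.6 -105.    88.7   56.4   58.4] wood@38 [ 685.  -103.4   98.6   47.6   67.1] [np.int64(85), np.int64(158), np.int64(132), np.int64(181)]
w10 (530, 214) leaf chalk [673.2 -84.1  90.4  27.3  51.9] wood@38 [679.3 -88.7  81.4  62.3  68.1] [np.int64(503), np.int64(548), np.int64(171), np.int64(242)]
w13 (144, 32) big chalk [621.2 286.4  75.5  50.4  17. ] wood@38 [605.6 311.2 113.9  77.5 -67.3] [np.int64(100), np.int64(177), np.int64(0), np.int64(70)]
w10 (221, -3) small chalk [435.8 187.5  51.3  26.4  -5.5] wood@38 [433.  187.2  43.5  24.  -25.3] [np.int64(201), np.int64(245), np.int64(0), np.int64(23)]
w13 (103, 211) small chalk [443.  197.2  51.5  38.7  69.2] wood@38 [402.5 235.3  68.9  33.3  21.5] [np.int64(68), np.int64(89), np.int64(185), np.int64(234)]
leaf top chalk [ 651.7 -117.6   66.    18.2   89.2] wood@38 [682.3 -99.8  80.8  48.   62.4] [np.int64(342), np.int64(366), np.int64(146), np.int64(166)]
big top chalk [593.  283.6  74.   30.2 -59.5] wood@38 [616.8 298.7  65.6  62.5  89.3] [np.int64(209), np.int64(231), np.int64(169), np.int64(190)]
small top chalk [433.4 181.   80.3  48.  -75.4] wood@38 [450.1 195.4  19.3   7.1  75.4] [np.int64(252), np.int64(258), np.int64(234), np.int64(237)]Traceback (most recent call last):
  File "<stdin>", line 7, in <module>
  File "h.py", line 74, in check
    nn,l,s,_=cv2.connectedComponentsWithStats(cv2.morphologyEx(w,cv2.MORPH_CLOSE,np.ones((7,7)))); k=1+np.argmax(s[1:,4]); yy,xx=np.nonzero(l==k)
                                                                                                       ~~~~~~~~~^^^^^^^^^
    return _wrapfunc(a, 'argmax', axis=axis, out=out, **kwds)
    return bound(*args, **kwds)
ValueError: attempt to get argmax of an empty sequence
```

The leaf and the big rosette agree with their outlines in later views. The small rosette and the bar were set down from hovers measured to within 1–2 mm.

```bash
python3 -c "
from workcell import env
print(env.job_done())"
```

```text
the job is handed in; nothing more can be done
None
```

All four ornaments are set down and released in their matching outlines, and the job was handed in at about 24 s. After release I checked the leaf, the big rosette and the bar, which sits about 2 mm off centre along its length. The small rosette's check after release gave no usable reading, so for it I rely on the sub-millimetre alignment measured just before lowering.

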